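# Close up the microscope slide box

### The job

Close up the open slide box on the microscopy bench: with the fingertips push its upright orange retaining flap down until it lies flat over the slides, and only then swing the blue cover over it until it is fully shut, without slamming it. Only push: do not lift the box, tip it or shove it along the bench, and leave the things standing around it alone.

Things in the scene. Friction and masses are not known exactly. Their poses are not given: they have to be found in the camera images.
- slide_box: Loose blue plastic slide box full of glass slides, about 1.4 kg with varying load, open on top: 210 (along its x) x 180 (along its y) x 50 high, walls 6 thick. Origin at the centre of its underside, z up. The cover is hinged along the +x rim, the retaining flap along the inside of the -x wall. The slides fill it to 28 above the underside. It is only held by its friction on the bench.
- cover (a joint): Angle of the cover: 0 = fully shut (lying level on the rim, a hard stop), 1.57 = upright, up to 1.95 = leaning back outward; starts at 1.62 to 1.9. A flat blue plate 210 (from hinge to free edge) x 180 (along the hinge) x 7 thick, 0.25 kg, white inside lining. Stiff friction hinge (0.36 N m, about 1 to 4 N at its outer part): it stays at any angle where it is left and must be pushed all the way.
- cover_hinge (a point): Middle of the cover's hinge line, which runs along the box's y: at (105, 0, 50.5) in the box's frame, on the inner face of the cover (the underside when shut; the outer face lies 7 further). Turns with the cover: its -x points from the hinge to the free edge, its z out of the outer face.
- cover_edge (a point): Middle of the cover's free edge, on the outer face (the face that is uppermost when shut); 210 from the hinge line.
- flap (a joint): Angle of the retaining flap: 0 = folded flat over the slides (a hard stop), 1.57 = upright, up to 1.75; starts at 1.3 to 1.65. An orange plate 140 (from hinge to free edge) x 156 (along the hinge) x 4 thick, 70 g. It folds from the -x wall toward the box's +x. Friction hinge (0.075 N m, under 2 N at its outer part): it stays where it is left. While it stands up it blocks the cover.
- flap_hinge (a point): Middle of the flap's hinge line, along the box's y: at (-97, 0, 36) in the box's frame, on the face that turns to the slides (the other face, pushed on, lies 4 further: 40 above the bench when folded, 10 below the rim). Turns with the flap: its x points from the hinge to the free edge, its z out of the face that is pushed on.
- flap_edge (a point): Middle of the flap's free edge, on the face that is uppermost when folded; 140 from the hinge line.
- oil_bottle: Small amber dropper bottle with black cap, diameter 34, height 75; stands close beside the slide box. Loose; leave it alone. Origin at the centre of its underside.
- coverslip_box: Clear plastic box of cover slips, 55 x 55 x 30; stands close beside the slide box. Loose; leave it alone. Origin at the centre of its underside.
- marker: White marker pen with blue cap, 135 long, about 15 thick, lying close to the slide box. Loose; leave it alone. Origin at the centre of its underside.
- mouse: Black computer mouse, about 85 x 60 x 36. Loose; leave it alone. Origin at the centre of its underside.
- beaker: Glass beaker, diameter 70, height 90. Loose; leave it alone. Origin at the centre of its underside.
- stain_jar: Amber glass jar with white cap, diameter 56, height 85. Loose; leave it alone. Origin at the centre of its underside.

How it is judged:
On the way, in this order (a step that is already met when the one before it is completed fails the run):
1. the flap lies folded flat (within 0.1 rad) while the cover is still standing open (above 1.2 rad) (value of joint flap below 0.1 rad and value of joint cover above 1.2 rad), for 0.2 s.
2. the cover is fully shut (within 0.05 rad) over the folded flap (value of joint cover below 0.05 rad and value of joint flap below 0.1 rad), for 0.2 s.
At the end, for the whole second after the job is handed in: The cover is shut to within 0.05 rad (about 10 mm at its edge) and at rest, the flap under it is flat to within 0.1 rad, the box stands level on the bench within 40 mm of where it started, and each of the things around it is within 30 mm of its start (all of step 2 and velocity of joint cover between -0.05 and 0.05 rad/s and linear speed of slide_box below 0.01 m/s and height (world z) of slide_box below 0.005 m and angle between slide_box's own z axis and vertical below 0.05 rad and distance of slide_box from where it was at the start of the episode below 0.04 m and distance of each of oil_bottle, coverslip_box, marker, mouse, beaker, stain_jar from where it was at the start of the episode below 0.03 m); the robot touches nothing.
It fails at once if the cover is brought below 1.0 rad while the flap still stands (above 0.3 rad) (value of joint cover below 1 rad and value of joint flap above 0.3 rad).
It fails at once if the cover is slammed (faster than 2.5 rad/s in its last 0.4 rad) (value of joint cover below 0.4 rad and velocity of joint cover below -2.5 rad/s).
It fails at once if the box is lifted (15 mm) or tipped (0.15 rad) (height (world z) of slide_box above 0.015 m or angle between slide_box's own z axis and vertical above 0.15 rad).
It fails at once if the box is shoved more than 40 mm along the bench (distance of slide_box from where it was at the start of the episode above 0.04 m).
It fails at once if one of the things around the box is moved more than 30 mm, lifted or tipped over (distance of any of oil_bottle, coverslip_box, marker, mouse, beaker, stain_jar from where it was at the start of the episode above 0.03 m or angle between any of oil_bottle, coverslip_box, mouse, beaker, stain_jar's own z axis and vertical above 0.5 rad).
It also fails if it takes over 61 s, if anything falls off the work surface, if the arm or the gripper's body presses on something with over 40 N, if the wrist force passes 120 N, or if a joint passes its speed limit or range.

### The arm

A 7-joint arm with a two-finger parallel gripper is mounted at the origin on the work surface. World frame = base frame: x ahead of the robot, y to its left, z up, the work surface at z = 0. Lengths are in m, angles in rad, forces in N, time in s.
With the tool pointing down it reaches from about 0.425 to 0.875 m from the base axis. Payload 4.7 kg.
Tool frame: the origin (TCP) lies at the very end of the fingers, on their centre line; the grasp point (between the pads) lies 19 mm behind it; z points along the fingers, y is the direction in which the jaws open and shut (so a half turn about z gives the same grasp; the last joint's range is limited). The gripper opens to 87 mm and grips with 3 to 60 N. Pads are 19 mm wide; open, the fingers measure 117 mm over their backs; the gripper's body (75 mm by 190 mm) begins 51 mm behind the grasp point.
Start: joints at [1.141, 0.321, -0.07, 1.45, 0.023, 1.371, -0.057], TCP at [0.279, -0.587, 0.223] pointing down, gripper open.
Joint ranges: [-2.86, 2.86], [-0.3, 2.09], [-1.38, 1.24], [0.06, 2.45], [-1.56, 4.7], [0.09, 2.05], [-2.69, 2.69]. Speed limits (rad/s): [2.57, 2.57, 3.14, 3.14, 3.14, 3.14, 3.14].

### API

Orientations are given as a rotation vector (axis times angle).
In Python, from bench import ctrl gives the robot as it stands. The module is installed in compiled form; this text tells all that it offers.
- The arm moves only by the tool move_arm, never from a script. Its arguments are lists of equal length, an entry for each row: "dp": the shift along the tool's x, y, z in units of 30 mm (1.0 is 30 mm), a list of three; "turn": the turn about the tool's z in units of 5 degrees (1.0 is 5 degrees); "jaw": the opening, from -1 (shut) to 1 (fully open). A call has 1 to 5 rows; each row is the pose to reach, as a shift and turn from the pose commanded when the call began, along the tool's axes at that moment; what a row does not reach only later rows make up. A row lasts 1/10 s, in which the tool goes at most 50 mm and 8.59 degrees, less where a joint would pass 70% of its speed; a pose out of reach is approached as far as the arm can. A call with a gripper value outside its range is refused whole. The fingers move at their own pace and stop on an object; "grip_force" is the grip in N (left out, the last holds). Time passes only in rows, so rows that repeat a pose let the fingers close. It gives the time, the measured TCP pose, the force and the opening at its end, in the units of the state.
- ctrl.get_state(): the state, without advancing time (a new reading comes with each control period).
- ctrl.get_image(name): name is "scene" or "top" or "wrist"; returns the picture (400x640x3 uint8, red, green, blue); there is no depth.
- ctrl.camera_info(name): a dict with "intrinsics" (3x3 intrinsics, pixels), "extrinsics" (4x4, takes a point from world to camera coordinates). Camera axes: x right, y up, looking along -z (the intrinsics and any distortion apply to the point x, -y, -z); pixel columns grow to the right and rows downward; lengths in m; the calibration is good to about 2 mm. A picture is of the moment at which its call begins: read the wrist's pose just before it. camera_info takes no time and is no camera call; for the wrist camera it gives the pose at the moment of the call.
- ctrl.close_job(): hands the job in, once; it reports no verdict.
Trained networks look in the newest picture that a camera, given by its name, has taken for a name from the list of things; names that differ only in an ending like _2 or _b are one class to them, and where a whole thing is asked for, a point or a joint stands for the part that bears it (a point fixed in the world has none). Each returns a list of dicts, best first, with "confidence" (0 to 1); they miss things now and then, are a little off and sometimes report something else, mostly with a low value. They report only what shows in the picture. A call takes as long as a camera call.
- ctrl.look_for(camera, target): "rect" ([centre column, centre row, width, height] in pixels, round what is visible of it).
- ctrl.masks_of(camera, target): "region" (400x640 bool, what is visible of it) and "rect" ([centre column, centre row, width, height] in pixels, round what is visible of it).
The state is a dict: "time": time; "joint_positions": joint angles; "qd": joint speeds; "joint_torque": joint torques, N m; "position": TCP position; "tool_rot": TCP orientation; "ft_force": force on the tool from outside, world axes, zero at the start; "torque": the same for the moment, N m; "grip_width": opening from 0.0 (shut) to 1.0 (fully open).
Only numpy, scipy, OpenCV 4.12 (cv2) and the standard library are available. Lean on these libraries where they do the work, as an engineer would, in place of code of your own. Each camera call takes 0.05 s, during which the arm holds its last target. There are 200 camera calls.

## Working session

There is one attempt and no reset: what is moved stays moved. The work goes in short steps, Python scripts to look and compute and a tool call to move; the robot and the scene stay as the last step left them, time stands still between calls to the robot, and variables do not carry over. Pictures are saved under pics/ and viewed, about 8 in all and at most 12, crops included, and the job is handed in when it is done.

Besides the shell and the picture viewer there is one more tool, called after "Emit:" as name(argument=value, ...) on one line, values as JSON. move_arm: Moves the arm, as the interface text tells. Its arguments: {"type":"object","properties":{"dp":{"type":"array","items":{"type":"array","items":{"type":"number"}}},"turn":{"type":"array","items":{"type":"number"}},"jaw":{"type":"array","items":{"type":"number"}},"grip_force":{"type":"number"}},"required":["dp","turn","jaw"]}

```bash
mkdir -p pics; python3 - <<'E'
from bench import ctrl
import cv2,numpy as np
s=ctrl.get_state();print(s)
for n in("scene","top"):
    im=ctrl.get_image(n);cv2.imwrite(f"pics/{n}0.png",im[:,:,::-1])
    i=ctrl.camera_info(n);print(n,np.round(i["intrinsics"],1).tolist(),np.round(i["extrinsics"],4).tolist(),[k for k in i])
    for t in["slide_box","cover","flap","oil_bottle","coverslip_box","marker","mouse","beaker","stain_jar"]:
        r=ctrl.look_for(n,t);print(t,[(np.round(q["rect"]).tolist(),round(q["confidence"],2)) for q in r[:2]])
E
```

```text
{'time': 0.0, 'joint_positions': array([ 1.14112449,  0.32179734, -0.07007937,  1.45170481,  0.02265503,
        1.37078429, -0.05688531]), 'qd': array([ 0.00151007,  0.00045085,  0.00010258,  0.00111251,  0.00055164,
       -0.00048384,  0.00077423]), 'joint_torque': array([-6.98691438e-04, -4.91292787e+01, -4.04252177e-01, -3.12521267e+01,
       -6.40344224e-02,  4.39421413e-02,  1.56615042e-04]), 'position': array([ 0.27876904, -0.58656385,  0.22146319]), 'tool_rot': array([-3.06278004e+00, -6.91048044e-01,  8.94573850e-04]), 'ft_force': array([ 0.03881605,  0.21940919, -0.75086382]), 'torque': array([-0.01077727,  0.0160524 , -0.01149988]), 'grip_width': 0.9989357807520536}
scene [[372.7, 0.0, 320.9], [0.0, 372.7, 196.2], [0.0, 0.0, 1.0]] [[-0.9235, -0.3836, -0.0044, 0.513], [0.2603, -0.635, 0.7274, -0.2149], [-0.2818, 0.6706, 0.6862, -0.944], [0.0, 0.0, 0.0, 1.0]] ['intrinsics', 'extrinsics']
slide_box [([336.0, 193.0, 108.0, 103.0], 0.75)]
cover [([310.0, 185.0, 44.0, 96.0], 0.63)]
flap [([365.0, 174.0, 42.0, 55.0], 0.69), ([336.0, 190.0, 106.0, 104.0], 0.62)]
oil_bottle [([30
[... 377 characters left out ...]
9.4], [0.0, 0.0, 1.0]] [[-0.0186, -0.9998, -0.0001, -0.0223], [0.993, -0.0185, 0.1163, -0.5392], [-0.1163, 0.0021, 0.9932, -1.4602], [0.0, 0.0, 0.0, 1.0]] ['intrinsics', 'extrinsics']
slide_box []
cover [([302.0, 181.0, 39.0, 60.0], 0.62), ([318.0, 247.0, 13.0, 8.0], 0.17)]
flap [([353.0, 218.0, 34.0, 52.0], 0.68)]
oil_bottle [([320.0, 246.0, 11.0, 11.0], 0.39)]
coverslip_box [([349.0, 166.0, 19.0, 21.0], 0.7)]
marker [([374.0, 248.0, 21.0, 35.0], 0.58), ([354.0, 219.0, 29.0, 47.0], 0.26)]
mouse [([452.0, 203.0, 19.0, 25.0], 0.69)]
beaker [([184.0, 192.0, 26.0, 22.0], 0.86), ([448.0, 205.0, 18.0, 28.0], 0.62)]
stain_jar [([354.0, 218.0, 34.0, 50.0], 0.69), ([185.0, 243.0, 22.0, 16.0], 0.54)]
```

```bash
python3 - <<'E'
import cv2
a=cv2.imread("pics/top0.png")[120:300,230:470];cv2.imwrite("pics/t1.png",cv2.resize(a,None,fx=3.3,fy=3.3,interpolation=cv2.INTER_CUBIC))
a=cv2.imread("pics/scene0.png")[100:270,240:440];cv2.imwrite("pics/s1.png",cv2.resize(a,None,fx=3.5,fy=3.5,interpolation=cv2.INTER_CUBIC))
E
```

```text
(no output)
```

View pics/t1.png

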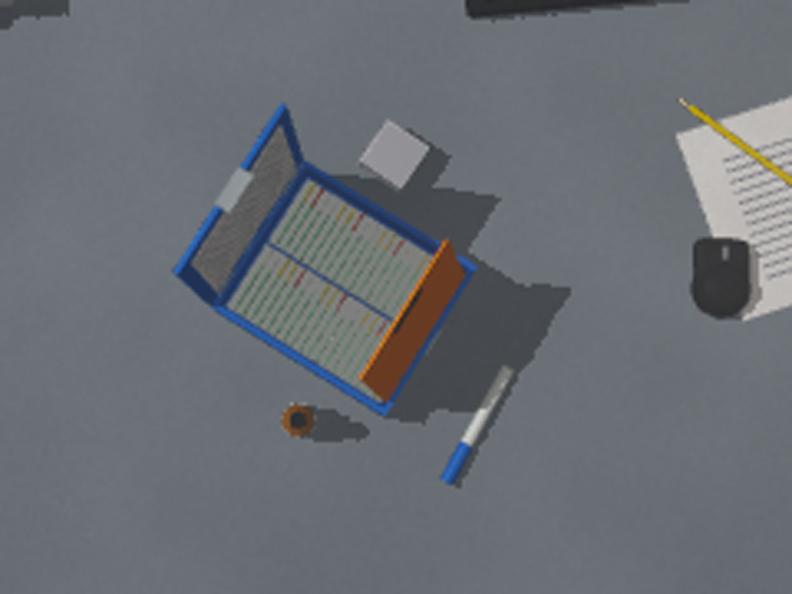

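View pics/s1.png

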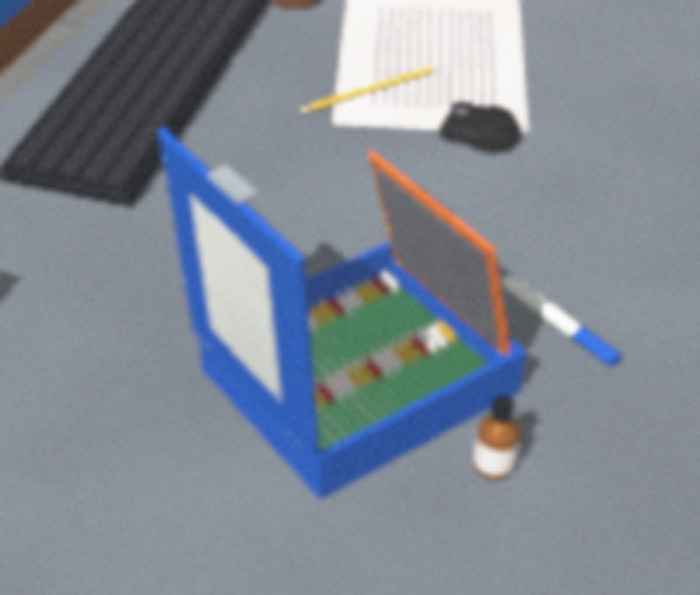

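```bash
cat > h.py <<'E'
from bench import ctrl
import numpy as np
from scipy.optimize import least_squares
def cam(n):
    i=ctrl.camera_info(n);return i["intrinsics"],i["extrinsics"]
def proj(c,p):
    K,E=c;q=E[:3,:3]@p+E[:3,3];u=K@np.array([q[0],-q[1],-q[2]]);return u[:2]/u[2]
def back(c,uv,z):
    f=lambda xy:proj(c,np.array([xy[0],xy[1],z]))-uv
    return least_squares(f,[.55,0]).x
E
cat > fit.py <<'E'
from h import *
T,S=cam("top"),cam("scene")
def pt(v,q):
    X,Y,a,th,ph=v;k,y,z=q[0],q[1],q[2]
    if k=='c': th_=th; r,n=.21,.0035; p=[.105-r*np.cos(th)+n*np.sin(th),y,.0505+r*np.sin(th)+n*np.cos(th)]
    elif k=='f': r,n=.14,.002; p=[-.097+r*np.cos(ph)-n*np.sin(ph),y,.036+r*np.sin(ph)+n*np.cos(ph)]
    else: p=[k,y,z]
    c,s=np.cos(a),np.sin(a)
    return np.array([X+c*p[0]-s*p[1],Y+s*p[0]+c*p[1],p[2]])
o=[]
for q,u in [((.105,.09,.05),(222,308)),((.105,-.09,.05),(303,165)),((-.105,-.09,.05),(475,268)),((-.105,.09,.05),(385,412)),
 (('c',.09,0),(180,270)),(('c',-.09,0),(283,105)),(('f',.078,0),(362,380)),(('f',-.078,0),(446,240))]:
    o.append((T,q,np.array(u)/3.3+[230,120]))
for q,u in [((.105,.09,0),(322,495)),((-.105,.09,.05),(522,350)),((.105,-.09,0),(205,367)),
 (('c',.09,0),(300,262)),(('c',-.09,0),(163,130)),(('f',.078,0),(493,248)),(('f',-.078,0),(372,155))]:
    o.append((S,q,np.array(u)/3.5+[240,100]))
f=lambda v:np.concatenate([proj(c,pt(v,q))-u for c,q,u in o])
r=least_squares(f,[.55,0,1.0,1.7,1.5],loss='soft_l1');v=r.x
print(np.round(v,4),np.round(f(v).reshape(-1,2),1).tolist())
for n,u,z in [("oil",(320,246),.07),("slip",(349,166),.03),("mk1",(453/3.3+230,480/3.3+120),.01),("mk2",(508/3.3+230,368/3.3+120),.01)]:
    w=back(T,np.array(u),z);d=w-v[:2];c,s=np.cos(v[2]),np.sin(v[2]);print(n,w,"box",c*d[0]+s*d[1],-s*d[0]+c*d[1])
from scipy.spatial.transform import Rotation as R
print(R.from_rotvec(ctrl.get_state()["tool_rot"]).as_matrix().round(3))
E
python3 fit.py
```

```text
[ 0.5109 -0.0696  0.991   1.6603  1.2979] [[-3.2, -0.6], [0.7, -1.7], [1.1, -0.4], [0.3, 1.2], [-1.8, 0.6], [0.2, -0.9], [-0.6, -0.4], [0.4, -0.6], [0.3, 1.3], [2.0, 0.2], [-0.3, 0.4], [0.5, -0.8], [-0.3, -0.1], [0.6, 0.4], [-0.1, -1.0]]
oil [ 0.37975783 -0.01796143] box -0.02866435439025456 0.13798696744891642
slip [ 0.65372623 -0.12293523] box 0.033612250343257946 -0.14871811750342834
mk1 [ 0.31125752 -0.17784307] box -0.19994531382930664 0.10770058546110406
mk2 [ 0.42591658 -0.23881643] box -0.18813748971394667 -0.02162468746030599
[[ 0.903  0.429  0.   ]
 [ 0.429 -0.903 -0.   ]
 [-0.     0.    -1.   ]]
```

Emit:
move_arm(dp=[[1.2,-1.1,0],[2.4,-2.3,0],[3.6,-3.4,0],[4.8,-4.6,0],[5,-4.8,0]], turn=[-1.5,-3,-4.5,-6,-6.3], jaw=[-1,-1,-1,-1,-1])

```text
time: 1.5
position: [0.3563, -0.3863, 0.2232]
tool_rot: [-2.752, -1.513, -0.003]
ft_force: [-0.1, 0.3, 0.0]
grip_width: 0.631
```

```bash
cat > rel.py <<'E'
from h import *
import sys
from scipy.spatial.transform import Rotation as R
B=np.array([.511,-.070]);a=.991
# usage: rel.py bx by z -> units of tool shift
def show():
    s=ctrl.get_state();p=s["position"];M=R.from_rotvec(s["tool_rot"]).as_matrix();c,q=np.cos(a),np.sin(a)
    d=p[:2]-B;print("t",round(s["time"],2),"box xyz",np.round([c*d[0]+q*d[1],-q*d[0]+c*d[1],p[2]],4),"yaw",np.arctan2(M[1,0],M[0,0]).round(3),"tilt",M[2].round(3),"F",s["ft_force"].round(2),"q",s["joint_positions"].round(2),"w",round(s["grip_width"],2))
    for g in sys.argv[1:]:
        x,y,z=map(float,g.split(","));t=np.array([B[0]+c*x-q*y,B[1]+q*x+c*y,z]);print(g,"->",np.round(M.T@(t-p)/.03,2),"world",t.round(3))
show()
E
python3 rel.py -- 2>/dev/null; python3 rel.py -.15,0,.22 -.15,0,.13
```

```text
t 1.5 box xyz [-0.3494 -0.0439  0.2232] yaw 1.005 tilt [ 0.002  0.001 -1.   ] F [-0.15  0.26  0.02] q [ 1.01  0.07 -0.25  1.75  0.01  1.33  0.2 ] w 0.63
t 1.5 box xyz [-0.3494 -0.0439  0.2232] yaw 1.005 tilt [ 0.002  0.001 -1.   ] F [-0.15  0.26  0.02] q [ 1.01  0.07 -0.25  1.75  0.01  1.33  0.2 ] w 0.63
-.15,0,.22 -> [ 6.67 -1.37  0.12] world [ 0.429 -0.195  0.22 ]
-.15,0,.13 -> [ 6.66 -1.37  3.12] world [ 0.429 -0.195  0.13 ]
```

Emit:
move_arm(dp=[[1.5,-0.3,0.2],[3,-0.7,0.8],[4.5,-1.0,1.6],[5.6,-1.4,2.4],[6.0,-1.4,3.0]], turn=[0,0,0,0,0], jaw=[-1,-1,-1,-1,-1])

```text
time: 2.0
position: [0.4162, -0.2148, 0.1315]
tool_rot: [-2.757, -1.503, 0.0]
ft_force: [-0.1, -0.2, 0.2]
grip_width: 0.17
```

```bash
python3 rel.py -.1,0,.13; python3 - <<'E'
from bench import ctrl
import cv2,numpy as np
a=ctrl.get_image("scene")[80:290,200:460]
b=ctrl.get_image("wrist")
a=cv2.resize(a,(495,400));b=cv2.resize(b,(640,400))[:,160:480]
cv2.imwrite("pics/2.png",cv2.resize(np.hstack([a,b]),(800,392))[:,:,::-1])
E
```

```text
t 2.0 box xyz [-0.1731  0.      0.1315] yaw 0.998 tilt [ 0.    -0.001 -1.   ] F [-0.05 -0.21  0.18] q [ 0.84  0.02 -0.42  1.99  0.01  1.14 -0.16] w 0.17
-.1,0,.13 -> [2.44 0.02 0.05] world [ 0.456 -0.154  0.13 ]
```

View pics/2.png

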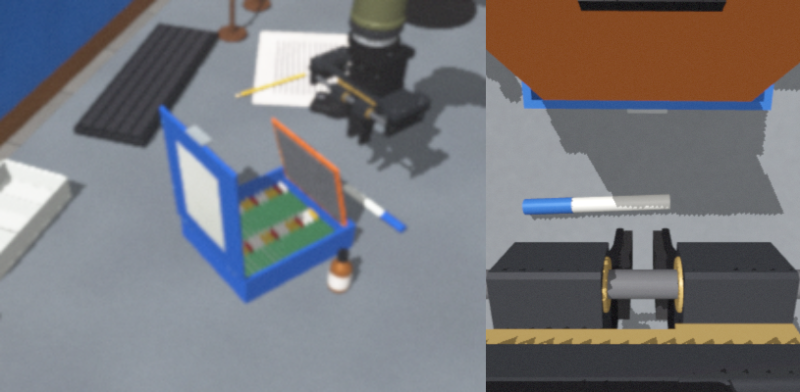

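Emit:
move_arm(dp=[[1.5,0,-0.35],[2.6,0,-0.38],[3.2,0,-0.35],[3.7,0,-0.2],[4.1,0,0]], turn=[0,0,0,0,0], jaw=[-1,-1,-1,-1,-1])

```text
time: 2.6
position: [0.4843, -0.1173, 0.1342]
tool_rot: [2.761, 1.493, 0.002]
ft_force: [0.3, -1.4, 0.5]
grip_width: 0.008
```

```bash
python3 rel.py -.026,0,.11 -.008,0,.083 0,0,.062 .003,0,.042 
```

```text
t 2.6 box xyz [-0.0542 -0.0036  0.1342] yaw 0.992 tilt [ 0.     0.003 -1.   ] F [ 0.27 -1.38  0.53] q [ 0.7   0.09 -0.54  1.92  0.05  1.14 -0.44] w 0.01
-.026,0,.11 -> [ 0.94 -0.12  0.81] world [ 0.497 -0.092  0.11 ]
-.008,0,.083 -> [ 1.54 -0.13  1.71] world [ 0.507 -0.077  0.083]
0,0,.062 -> [ 1.81 -0.13  2.41] world [ 0.511 -0.07   0.062]
.003,0,.042 -> [ 1.91 -0.13  3.07] world [ 0.513 -0.067  0.042]
```

Contact made (about 1.4 N). The next rows follow the arc down.

Emit:
move_arm(dp=[[0.5,0,0.4],[1.0,0,0.9],[1.3,0,1.35],[1.5,0,1.8],[1.7,0,2.2]], turn=[0,0,0,0,0], jaw=[-1,-1,-1,-1,-1])

```text
time: 3.1
position: [0.5108, -0.0741, 0.0658]
tool_rot: [2.762, 1.495, -0.001]
ft_force: [-0.1, -1.4, 1.0]
grip_width: 0.003
```

```bash
python3 rel.py 0,0,.062 .003,0,.042 
```

```text
t 3.1 box xyz [-0.0035 -0.0021  0.0658] yaw 0.992 tilt [-0.001  0.    -1.   ] F [-0.08 -1.41  1.01] q [ 0.61  0.22 -0.57  1.94  0.14  1.02 -0.6 ] w 0.0
0,0,.062 -> [ 0.12 -0.07  0.13] world [ 0.511 -0.07   0.062]
.003,0,.042 -> [ 0.22 -0.07  0.79] world [ 0.513 -0.067  0.042]
```

Emit:
move_arm(dp=[[0.1,0,0.3],[0.2,0,0.6],[0.2,0,0.8],[0.2,0,0.95],[0.2,0,0.95]], turn=[0,0,0,0,0], jaw=[-1,-1,-1,-1,-1])

```text
time: 3.6
position: [0.5139, -0.0679, 0.0401]
tool_rot: [2.762, 1.497, -0.002]
ft_force: [-6.9, 1.0, 17.7]
grip_width: 0.004
```

```bash
python3 rel.py
```

```text
t 3.6 box xyz [ 0.0034 -0.0013  0.0401] yaw 0.994 tilt [-0.001 -0.001 -1.   ] F [-6.95  0.96 17.72] q [ 0.59  0.26 -0.56  1.96  0.17  0.97 -0.63] w 0.0
```

Emit:
move_arm(dp=[[0,0,-1],[0,0,-2.6],[0,0,-4.2],[0,0,-5.8],[0,0,-7.4]], turn=[0,0,0,0,0], jaw=[-1,-1,-1,-1,-1])

```text
time: 4.1
position: [0.5136, -0.0682, 0.2622]
tool_rot: [2.761, 1.496, 0.0]
ft_force: [0.4, -0.6, -0.4]
grip_width: 0.002
```

```bash
python3 rel.py .003,0,.31 .24,0,.31; python3 - <<'E'
from bench import ctrl
import cv2,numpy as np
a=ctrl.get_image("scene");cv2.imwrite("pics/3s.png",a[:,:,::-1])
b=ctrl.get_image("top");cv2.imwrite("pics/3t.png",b[:,:,::-1])
a=cv2.resize(a[100:270,240:440],None,fx=3,fy=3)
b=cv2.resize(b[130:270,270:400],None,fx=2,fy=2);b=np.vstack([b,np.zeros((510-280,260,3),np.uint8)])
cv2.imwrite("pics/3.png",cv2.resize(np.hstack([a,b]),(800,474))[:,:,::-1])
E
```

```text
t 4.1 box xyz [ 0.0029 -0.0012  0.2622] yaw 0.993 tilt [-0.     0.001 -1.   ] F [ 0.4  -0.63 -0.43] q [ 0.65  0.05 -0.58  1.7   0.03  1.4  -0.52] w 0.0
.003,0,.31 -> [ 0.   -0.04 -1.59] world [ 0.513 -0.067  0.31 ]
.24,0,.31 -> [ 7.9  -0.02 -1.59] world [0.642 0.131 0.31 ]
```

View pics/3.png

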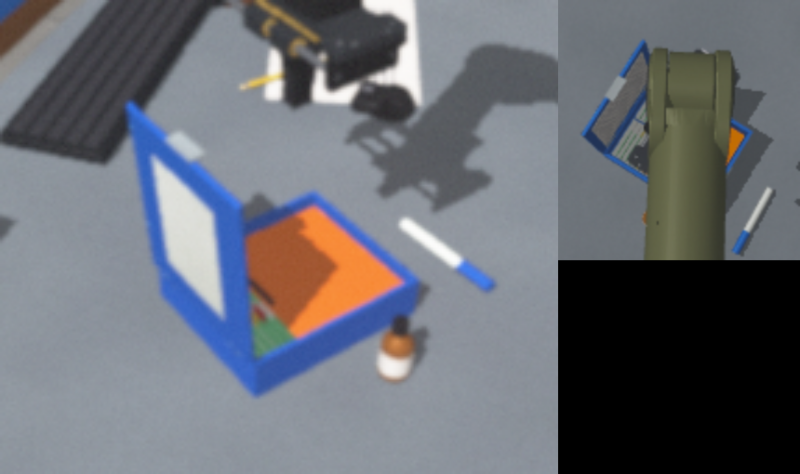

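Emit:
move_arm(dp=[[0,0,-1.6],[1.6,0,-1.7],[3.2,0,-1.7],[4.8,0,-1.7],[6.4,0,-1.7]], turn=[0,0,0,0,0], jaw=[-1,-1,-1,-1,-1])

```text
time: 4.7
position: [0.6197, 0.0937, 0.3108]
tool_rot: [2.762, 1.495, 0.0]
ft_force: [1.0, -0.4, 0.6]
grip_width: 0.004
```

```bash
python3 rel.py .24,0,.31 .24,0,.225
```

```text
t 4.7 box xyz [ 0.1965 -0.0013  0.3108] yaw 0.992 tilt [-0.     0.001 -1.   ] F [ 1.03 -0.45  0.58] q [ 0.35  0.32 -0.71  1.35  0.21  1.55 -0.91] w 0.0
.24,0,.31 -> [ 1.45 -0.04  0.03] world [0.642 0.131 0.31 ]
.24,0,.225 -> [ 1.45 -0.04  2.86] world [0.642 0.131 0.225]
```

Emit:
move_arm(dp=[[1.0,0,0],[1.0,0,1.5],[1.0,0,2.7],[0.0,0,2.7],[-0.8,0,2.7]], turn=[0,0,0,0,0], jaw=[-1,-1,-1,-1,-1])

```text
time: 5.2
position: [0.6041, 0.0719, 0.2271]
tool_rot: [-2.76, -1.498, 0.006]
ft_force: [-0.6, -0.1, 1.1]
grip_width: 0.003
```

```bash
python3 rel.py .14,0,.229 .091,0,.229 .04,0,.214
```

```text
t 5.2 box xyz [ 1.697e-01 -2.000e-04  2.271e-01] yaw 0.994 tilt [-0.003 -0.003 -1.   ] F [-0.57 -0.13  1.14] q [ 0.41  0.31 -0.7   1.53  0.2   1.38 -0.88] w 0.0
.14,0,.229 -> [-0.99 -0.01 -0.06] world [0.588 0.047 0.229]
.091,0,.229 -> [-2.62 -0.01 -0.06] world [0.561 0.006 0.229]
.04,0,.214 -> [-4.32 -0.02  0.45] world [ 0.533 -0.037  0.214]
```

Emit:
move_arm(dp=[[-0.6,0,-0.05],[-1.1,0,-0.05],[-1.7,0,-0.05],[-2.2,0,-0.05],[-2.7,0,-0.05]], turn=[0,0,0,0,0], jaw=[-1,-1,-1,-1,-1])

```text
time: 5.7
position: [0.5614, 0.0052, 0.2314]
tool_rot: [-2.761, -1.498, -0.003]
ft_force: [1.0, 2.0, -0.7]
grip_width: 0.006
```

```bash
python3 rel.py .091,0,.229 .04,0,.214 -.005,0,.1845
```

```text
t 5.7 box xyz [ 0.0905 -0.001   0.2314] yaw 0.994 tilt [ 0.002  0.    -1.   ] F [ 0.98  1.96 -0.72] q [ 0.55  0.18 -0.68  1.64  0.12  1.36 -0.72] w 0.01
.091,0,.229 -> [ 0.02 -0.03  0.08] world [0.561 0.006 0.229]
.04,0,.214 -> [-1.69 -0.04  0.58] world [ 0.533 -0.037  0.214]
-.005,0,.1845 -> [-3.19 -0.04  1.56] world [ 0.508 -0.074  0.184]
```

Contact is about 2 N, as expected, so I'm continuing along the arc.

Emit:
move_arm(dp=[[-0.6,0,0.15],[-1.2,0,0.35],[-1.7,0,0.6],[-2.25,0,0.9],[-2.75,0,1.25]], turn=[0,0,0,0,0], jaw=[-1,-1,-1,-1,-1])

```text
time: 6.2
position: [0.5165, -0.0644, 0.1941]
tool_rot: [2.761, 1.498, 0.002]
ft_force: [0.5, 1.5, 0.8]
grip_width: 0.009
```

```bash
python3 rel.py -.005,0,.1845 -.025,0,.164 -.04,0,.143 -.055,0,.11; python3 - <<'E'
from bench import ctrl
import cv2,numpy as np
a=ctrl.get_image("scene")
a=cv2.resize(a[80:270,220:440],None,fx=3,fy=3)
cv2.imwrite("pics/4.png",a[:,:,::-1])
E
```

```text
t 6.2 box xyz [ 0.0077 -0.0015  0.1941] yaw 0.994 tilt [ 0.001  0.001 -1.   ] F [0.53 1.51 0.75] q [ 0.67  0.1  -0.63  1.79  0.06  1.27 -0.55] w 0.01
-.005,0,.1845 -> [-0.42 -0.05  0.32] world [ 0.508 -0.074  0.184]
-.025,0,.164 -> [-1.09 -0.05  1.  ] world [ 0.497 -0.091  0.164]
-.04,0,.143 -> [-1.59 -0.06  1.7 ] world [ 0.489 -0.103  0.143]
-.055,0,.11 -> [-2.09 -0.06  2.8 ] world [ 0.481 -0.116  0.11 ]
```

View pics/4.png

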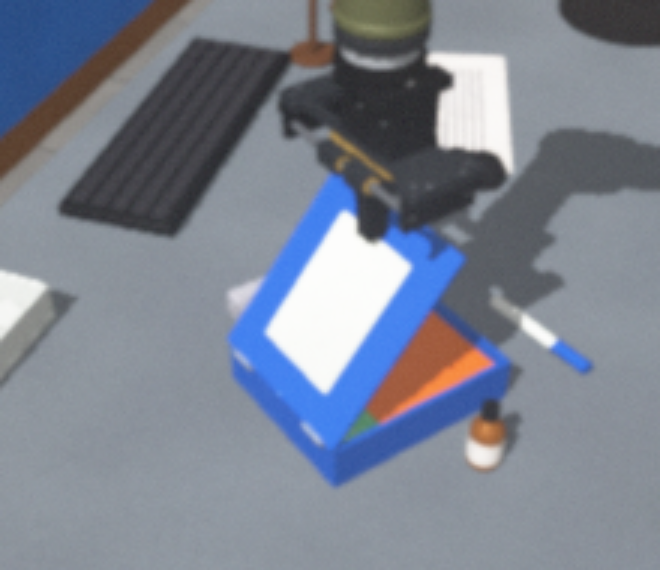

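The flap is flat and the cover is at about 0.85 rad and following the fingers. The box hasn't moved and no neighbours are disturbed. I'll continue more slowly.

Emit:
move_arm(dp=[[-0.4,0,0.35],[-0.8,0,0.7],[-1.1,0,1.05],[-1.4,0,1.4],[-1.6,0,1.75]], turn=[0,0,0,0,0], jaw=[-1,-1,-1,-1,-1])

```text
time: 6.75
position: [0.4895, -0.1052, 0.1405]
tool_rot: [-2.762, -1.497, 0.001]
ft_force: [-0.1, 0.1, 0.4]
grip_width: 0.006
```

Emit:
move_arm(dp=[[-0.2,0,0.35],[-0.35,0,0.7],[-0.5,0,1.05],[-0.6,0,1.4],[-0.7,0,1.75]], turn=[0,0,0,0,0], jaw=[-1,-1,-1,-1,-1])

```text
time: 7.25
position: [0.4787, -0.1222, 0.0882]
tool_rot: [2.762, 1.498, 0.0]
ft_force: [0.4, -1.0, -0.1]
grip_width: 0.005
```

```bash
python3 rel.py -.062,0,.0844 -.065,0,.0575
```

```text
t 7.25 box xyz [-0.0614 -0.0015  0.0882] yaw 0.994 tilt [ 0.  0. -1.] F [ 0.4  -1.03 -0.11] q [ 0.74  0.14 -0.57  1.97  0.09  1.05 -0.45] w 0.01
-.062,0,.0844 -> [-0.02 -0.05  0.13] world [ 0.477 -0.122  0.084]
-.065,0,.0575 -> [-0.12 -0.05  1.02] world [ 0.475 -0.124  0.058]
```

Emit:
move_arm(dp=[[0,0,0.3],[-0.1,0,0.55],[-0.1,0,0.8],[-0.1,0,1.0],[-0.1,0,1.1]], turn=[0,0,0,0,0], jaw=[-1,-1,-1,-1,-1])

```text
time: 7.75
position: [0.4771, -0.1248, 0.0575]
tool_rot: [2.762, 1.497, -0.003]
ft_force: [-10.7, 1.3, 32.9]
grip_width: 0.009
```

```bash
python3 rel.py
```

```text
t 7.75 box xyz [-0.0644 -0.0017  0.0575] yaw 0.993 tilt [-0.002 -0.001 -1.   ] F [-10.73   1.33  32.94] q [ 0.73  0.18 -0.57  2.    0.12  0.99 -0.47] w 0.01
```

The fingers reached the hard stop at z = 57.5 mm, so the cover is shut. I'll lift straight up to clear it.

Emit:
move_arm(dp=[[0,0,-0.5],[0,0,-2],[0,0,-3.5],[0,0,-5],[0,0,-6]], turn=[0,0,0,0,0], jaw=[-1,-1,-1,-1,-1])

```text
time: 8.25
position: [0.4783, -0.1245, 0.2395]
tool_rot: [2.758, 1.496, 0.004]
ft_force: [0.8, 0.0, -0.2]
grip_width: 0.007
```

Emit:
move_arm(dp=[[-1.5,0,0],[-3,0,0],[-4.5,0,0],[-5.5,0,0],[-5.5,0,0]], turn=[0,0,0,0,0], jaw=[-1,-1,-1,-1,-1])

```text
time: 8.75
position: [0.3841, -0.2672, 0.2358]
tool_rot: [2.767, 1.486, -0.003]
ft_force: [-0.1, -0.2, -1.0]
grip_width: 0.001
```

```bash
python3 rel.py; python3 - <<'E'
from bench import ctrl
import cv2,numpy as np
a=ctrl.get_image("scene")[100:270,240:440];b=ctrl.get_image("top")[120:300,230:470]
a=cv2.resize(a,(400,340));b=cv2.resize(b,(400,300));b=np.vstack([b,np.zeros((40,400,3),np.uint8)])
cv2.imwrite("pics/5.png",np.hstack([a,b])[:,:,::-1])
E
```

```text
t 8.75 box xyz [-0.2345 -0.0019  0.2358] yaw 0.985 tilt [-0.002  0.    -1.   ] F [-0.08 -0.24 -1.  ] q [ 0.95 -0.06 -0.38  1.85 -0.02  1.35 -0.01] w 0.0
```

View pics/5.png

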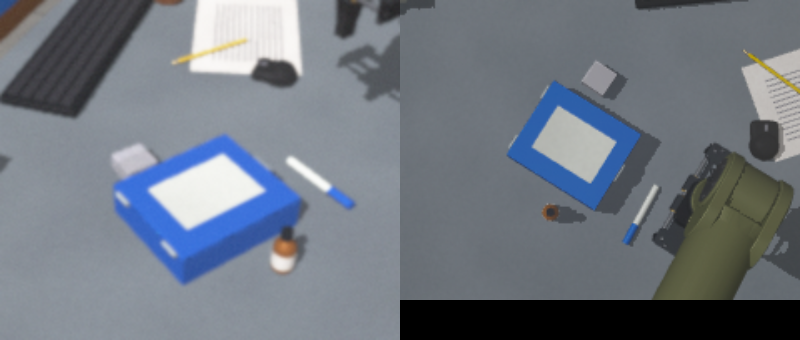

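```bash
python3 -c "
from bench import ctrl
print(ctrl.close_job())"
```

```text
the job is handed in; nothing more can be done
None
```

The slide box is closed and the job is handed in at about 9 s of the 61 s allowed; the hand-in reports no verdict.

I pushed the flap down with the shut fingertips to its hard stop (fingertip at 40 mm, 18 N). A picture then showed it flat with the cover still standing open. Then I swung the cover from behind along its arc with about 2 N, slowing towards the end. It reached its hard stop at 57.5 mm, where the press peaked at about 33 N.

**Last checks:** the final pictures show the cover level and shut. The box's near bottom corner is at the same pixel as at the start. The marker, bottle, cover slip box and mouse look unmoved, and the arm is clear of everything. The beaker and stain jar were outside the final crops, so I did not look at them again, but the arm stayed well away from both. No check failed or disagreed.

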